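Set and cam-lock the depth-stop leg of a hand press

ROBOT

A 6-joint arm with a two-finger parallel gripper is mounted at the origin on the work surface. World frame = base frame: x ahead of the robot, y to its left, z up, the work surface at z = 0. Lengths are in m, angles in rad, forces in N, time in s.
With the tool pointing down it reaches from about 0.35 to 0.875 m from the base axis. Payload 15.5 kg.
Tool frame: the origin (TCP) lies at the very end of the fingers, on their centre line; the grasp point (between the pads) lies 19 mm behind it; z points along the fingers, x is the direction in which the jaws open and shut, and the axes are right-handed (so a half turn about z gives the same grasp; the last joint's range is limited). The gripper opens to 85 mm and grips with 20 to 120 N. Pads are 22 mm wide; open, the fingers measure 114 mm over their backs; the gripper's body (76 mm by 85 mm) begins 54 mm behind the grasp point. The pads swing forward as they close: fully open they stand 13 mm farther back than shut.
Start: joints at [1.085, 0.494, 1.345, -0, 1.302, -0.096], TCP at [0.237, 0.578, 0.231] pointing down, gripper open.
Joint ranges: [-2.91, 2.91], [-0.82, 2.16], [0.22, 2.67], [-1.22, 4.37], [0.12, 2.79], [-3.08, 3.08]. Speed limits (rad/s): [1.89, 1.89, 2.57, 3.01, 3.01, 3.01].

INTERFACE

Orientations are given as a 3x3 rotation matrix whose columns are the frame's x, y, z axes.
In Python, from bench import arm gives the robot as it stands.
- The arm moves only by the tool drive_tool, never from a script. Its argument "rows" is a list of rows, each a list of 3 entries, a list of its own where there are three numbers: the finger opening in mm, from 0 to 85.4, then the shift along the world's x, y, z in mm, then the turn, a rotation vector about the world's x, y, z in rad. A call has 1 to 20 rows; each row is the pose to reach, as a shift and turn from the pose commanded when the call began; what a row does not reach only later rows make up. A row lasts 1/12 s, in which the tool goes at most 41.7 mm and 7.16 degrees, less where a joint would pass 70% of its speed; a pose out of reach is approached as far as the arm can. A call with a gripper value outside its range is refused whole. The fingers move at their own pace and stop on an object; "newtons" is the grip in N (left out, the last holds). Time passes only in rows, so rows that repeat a pose let the fingers close. It gives the time, the measured TCP pose, the force and the opening at its end, in the units of the state.
- arm.state(): the state, without advancing time (a new reading comes with each control period).
- arm.read_camera(name): name is "side" or "top"; returns a dict with "image" (384x512x3 uint8, red, green, blue), "depth" (384x512 float32, m along the optical axis (not along the pixel's ray), 0 where there is no reading), "mtx" (3x3 intrinsics, pixels), "extrinsics" (4x4, takes a point from world to camera coordinates). Camera axes: x right, y up, looking along -z (the intrinsics and any distortion apply to the point x, -y, -z); pixel columns grow to the right and rows downward; lengths in m; the calibration is good to about 2 mm. A picture is of the moment at which its call begins.
- arm.hand_in(): hands the job in, once; it reports no verdict.
The state is a dict: "time": time; "joints": joint angles; "joint_velocities": joint speeds; "joint_torque": joint torques, N m; "ee_pos": TCP position; "orientation": TCP orientation; "contact_force": force on the tool from outside, world axes, zero at the start; "torque": the same for the moment, N m; "width": opening from 0.0 (shut) to 1.0 (fully open).
Only numpy, scipy, OpenCV 4.12 (cv2) and the standard library are available. Lean on these libraries where they do the work, as an engineer would, in place of code of your own. Each camera call takes 0.05 s, during which the arm holds its last target.

TASK

Take hold of the red knob on the cam lever at the top of the press's sliding steel leg and, with the lever still open, raise the leg until its red ring is level with the yellow pointer; pause there for about a second. Then swing the cam lever fully closed while keeping the ring level with the pointer, without shifting the pointer or the parts laid out around the press. Finish still gripping the knob, with the leg held at its mark and the lever closed: do not let go, because the leg sinks back if released.

Things in the scene. Friction and masses are not known exactly. Their poses are not given: they have to be found in the camera images.
- cam_knob: Red upright cylindrical knob, 23 mm diameter, 44 mm tall, at the outer end of the black cam lever; origin at the knob's centre (half-way up), z up. It spins freely on its own axis, so a grip on it need not turn as the lever swings. It stands on the lever arm, whose top is 22 mm below the knob's centre; nothing but the low arm is within 50 mm of it, and it can be pinched from above in any direction.
- lever_pivot (a point): Point on the leg's vertical axis (the axis about which the cam lever swings) at the same height as the knob's centre. The knob's centre is 70 mm from it horizontally. It rises with the leg.
- cam_lever (a joint): Swing of the cam lever about the leg's vertical axis, rad: 0 = fully closed against its stop (lever points to the press's near side, along the press's -x), growing counter-clockwise seen from above as it opens, stop at 1.6. Starts open at 1.1 to 1.5. Stays where it is left; needs about 2 N at the knob to swing. Closing is clockwise seen from above.
- leg (a joint): Height of the sliding leg, m: 0 = resting on its lower stop (as at the start), grows as it rises, upper stop at 0.075. The leg with its lever weighs about 0.45 kg, slides freely straight up and down without turning, carries the lever and knob with it, and sinks back when released.
- red_ring (a point): Centre of the red ring (30 mm diameter, 5 mm high) fixed round the steel leg (18 mm diameter), on the leg's axis; 64.5 mm below the knob's centre; moves with the leg.
- pointer_tip (a point): Tip of the yellow pointer blade (12 mm wide, 3 mm thick) beside the leg, 18 mm from its axis, on a white scale post (top 215 mm above the table, 46 mm from the leg's axis on the press's +y side). The leg is at its mark when the red ring's centre is at the height of this point: 25 to 65 mm above where the ring starts. A stiff fixture setting: leave it alone.
- press: The fixed green hand press; origin on the table under the leg's axis, x and y along its base edges (base from -70 to 110 mm in x, -80 to 210 mm in y, 20 mm high). Grey sleeve, 38 mm diameter, 105 mm high, round the leg. Its column and head (230 mm high; ram to 260 mm, handle ball to 289 mm) stand at y = 127 to 220 mm, x = -43 to 144 mm.
- brass_insert_mid (a point): Bystander: brass flanged insert, 34 mm diameter, 24 mm high; centre.
- tube_base_mid (a point): Bystander: white ceramic tube base, 54 mm diameter, 20 mm high; centre.
- heat_sink_mid (a point): Bystander: black finned heat sink, 56 x 44 x 28 mm; centre.
- relay_cover_mid (a point): Bystander: tin relay cover, 34 x 30 x 42 mm; centre.

How it is judged:
By the outcome, as a careful person would: the job done as asked, in the order asked, and still so for the second after the job is handed in, while the arm keeps its last pose, push and grip.
It also fails if it takes over 48 s, if anything falls off the work surface, if the arm or the gripper's body presses on something with over 40 N, if the wrist force passes 120 N, or if a joint passes its speed limit or range.

## Working session

There is one attempt and no reset: what is moved stays moved. The work goes in short steps, Python scripts to look and compute and a tool call to move; the robot and the scene stay as the last step left them, time stands still between calls to the robot, and variables do not carry over. Pictures are saved under pics/ and viewed, and the job is handed in when it is done.

Besides the shell and the picture viewer there is one more tool, called after ">>>" as name(argument=value, ...), one argument or row to a line, values as JSON. drive_tool: Moves the arm, as the interface text tells. Its arguments: {"type":"object","properties":{"rows":{"type":"array"},"newtons":{"type":"number"}},"required":["rows"]}

```bash
ls; mkdir -p pics
cat > h.py <<'E'
import numpy as np, cv2
from bench import arm
def snap(n,f):
    c=arm.read_camera(n); cv2.imwrite('pics/'+f,cv2.cvtColor(c['image'],cv2.COLOR_RGB2BGR)); np.savez('pics/'+f[:-4]+'.npz',**c); return c
def pt(c,u,v,d):
    K=c['mtx'];E=c['extrinsics']
    x=(u-K[0,2])/K[0,0]*d; y=(v-K[1,2])/K[1,1]*d
    return (np.linalg.inv(E)@np.array([x,-y,-d,1]))[:3]
def cloud(c):
    v,u=np.indices(c['depth'].shape);K=c['mtx'];d=c['depth']
    P=np.stack([(u-K[0,2])/K[0,0]*d,-(v-K[1,2])/K[1,1]*d,-d,np.ones_like(d)],-1)
    return (P@np.linalg.inv(c['extrinsics']).T)[...,:3]
E
python3 - <<'E'
from h import *
for n in('side','top'):
    c=snap(n,n+'0.png'); print(c['mtx'],c['extrinsics'],(c['depth']>0).mean(),[k for k in c])
s=arm.state();print(s)
E
```

```text
pics
[[352.31140489   0.         253.76097449]
 [  0.         352.31140489 194.12774599]
 [  0.           0.           1.        ]] [[-0.33746569 -0.9411475  -0.01892876  0.13349773]
 [ 0.66422114 -0.25232108  0.70366494 -0.51449871]
 [-0.66702862  0.22488989  0.71027977 -0.33495681]
 [ 0.          0.          0.          1.        ]] 0.9958953857421875 ['image', 'depth', 'mtx', 'extrinsics']
[[388.65035703   0.         249.43993524]
 [  0.         388.65035703 191.29208739]
 [  0.           0.           1.        ]] [[-0.02452503 -0.99897906  0.03793901 -0.07602515]
 [ 0.99871759 -0.02280193  0.04520231 -0.61303544]
 [-0.04429108  0.03899895  0.99825717 -0.92442081]
 [ 0.          0.          0.          1.        ]] 0.995819091796875 ['image', 'depth', 'mtx', 'extrinsics']
{'time': 0.1, 'joints': array([ 1.08552426e+00,  4.94178780e-01,  1.34604302e+00, -7.16028262e-06,
        1.30249630e+00, -9.54596240e-02]), 'joint_velocities': array([-0.00010707, -0.00232142, -0.00370557,  0.00144471,  0.00037176,
        0.00020267]), 'joint_torque': array([ 1.31485758e-03, -8.83588099e+01, -3.84550130e+01, -4.12647641e-04,
        5.46151190e-03, -6.02468526e-05]), 'ee_pos': array([0.23733973, 0.57784682, 0.23073284]), 'orientation': array([[ 3.80012883e-01,  9.24981048e-01, -5.18857950e-04],
       [ 9.24980514e-01, -3.80013224e-01, -9.98734867e-04],
       [-1.12098371e-03, -1.00401377e-04, -9.99999367e-01]]), 'contact_force': array([0.43939447, 0.21550448, 1.23985236]), 'torque': array([ 0.03326818, -0.01535205,  0.0195504 ]), 'width': 1.0006401555738156}
```

View pics/side0.png

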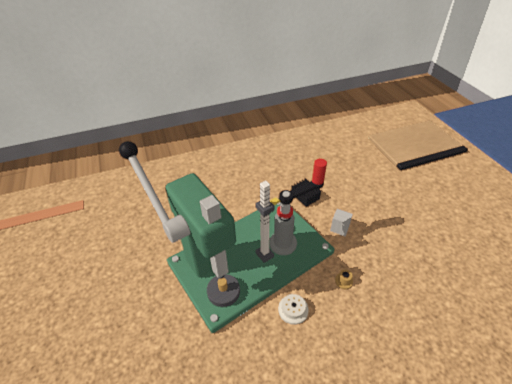

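View pics/top0.png

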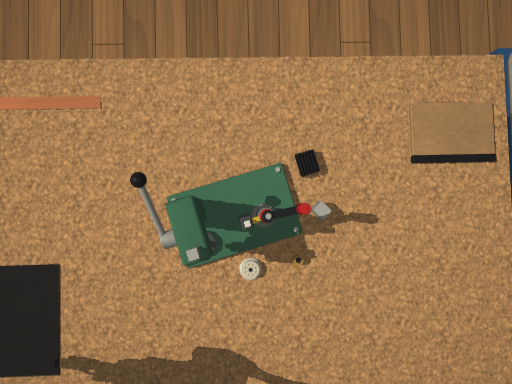

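Run:
```python
from h import *
for n in('side','top'):
    c=dict(np.load(f'pics/{n}0.npz')); P=cloud(c); im=c['image']
    hsv=cv2.cvtColor(im,cv2.COLOR_RGB2HSV); H,S,V=[hsv[...,i].astype(int) for i in range(3)]
    for nm,m in (('red',((H<6)|(H>174))&(S>170)&(V>60)),('yel',(H>22)&(H<34)&(S>170)&(V>110)),('green',(H>60)&(H<90)&(S>90)),('white',(S<40)&(V>170))):
        k,l,st,ce=cv2.connectedComponentsWithStats(m.astype(np.uint8))
        for i in range(1,k):
            if st[i,4]>8:
                p=P[l==i]; print(n,nm,st[i],ce[i].round(1),'med',np.median(p,0).round(4),'min',p.min(0).round(3),'max',p.max(0).round(3))
    x,y,w,h=(235,140,130,130) if n=='side' else (210,140,140,140)
    cv2.imwrite(f'pics/{n}0z.png',cv2.resize(cv2.cvtColor(im[y:y+h,x:x+w],cv2.COLOR_RGB2BGR),(585,585),interpolation=cv2.INTER_NEAREST))
```

```text
side red [312 159  15  26 280] [318.9 171.1] med [ 0.5604 -0.1834  0.1941] min [ 0.163 -0.198  0.164] max [0.578 0.071 0.602]
side red [278 207  15  11  69] [285.  213.1] med [ 0.5468 -0.1155  0.1224] min [ 0.539 -0.187 -0.   ] max [ 0.655 -0.105  0.125]
side green [192 174  19  20  22] [201.6 183.5] med [0.5644 0.0206 0.2288] min [0.54  0.013 0.228] max [0.592 0.029 0.231]
side green [169 197   4   9  12] [170.5 201.5] med [0.5635 0.0729 0.2105] min [0.557 0.071 0.199] max [0.566 0.074 0.218]
side green [221 205  12  17  31] [226.5 212.5] med [0.4935 0.0013 0.229 ] min [ 0.479 -0.003  0.224] max [0.509 0.007 0.231]
side green [211 329   6   3   9] [213.3 330.1] med [0.4333 0.0599 0.0136] min [0.431 0.055 0.01 ] max [0.435 0.063 0.019]
side white [ 121    0   94   60 2704] [170.7  20.6] med [ 2.248  -0.1808 -0.0834] min [ 0.163 -0.42  -0.302] max [2.267 0.087 0.602]
side white [343   0   6   6  14] [345.1   2. ] med [ 2.2469 -1.2701 -0.1303] min [ 2.236 -1.292 -0.147] max [ 2.261 -1.248 -0.123]
side white [352   0  12  12  34] [358.1   4.3] med [ 2.2481 -1.3711 -0.1539] min [ 2.235 -
[... 7773 characters left out ...]
 [ 0.543 -0.033  0.016] max [ 0.555 -0.018  0.024]
top green [230 221   9   7  18] [233.3 224.4] med [ 0.5311 -0.0478  0.0206] min [ 0.526 -0.061  0.018] max [ 0.541 -0.042  0.023]
top green [268 224   7   6  10] [271.4 226.8] med [ 0.5238 -0.1422  0.0201] min [ 0.519 -0.147  0.016] max [ 0.531 -0.133  0.022]
top green [268 232   5   5  10] [270.  234.1] med [ 0.5073 -0.1369  0.0215] min [ 0.503 -0.142  0.018] max [ 0.512 -0.132  0.025]
top green [275 235   4   5  12] [276.8 237.3] med [ 0.4985 -0.1536  0.0209] min [ 0.495 -0.156  0.018] max [ 0.504 -0.149  0.022]
top white [244 221   7   6  26] [246.8 223.4] med [ 0.5421 -0.0748  0.2154] min [ 0.536 -0.082  0.213] max [ 0.569 -0.054  0.953]
```

View pics/side0z.png

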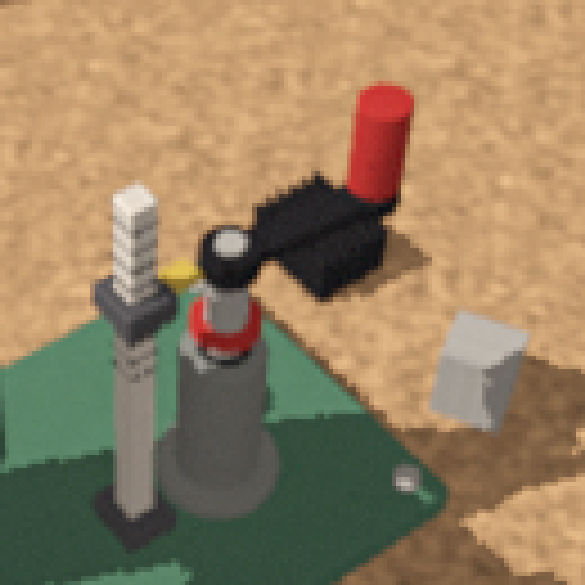

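View pics/top0z.png

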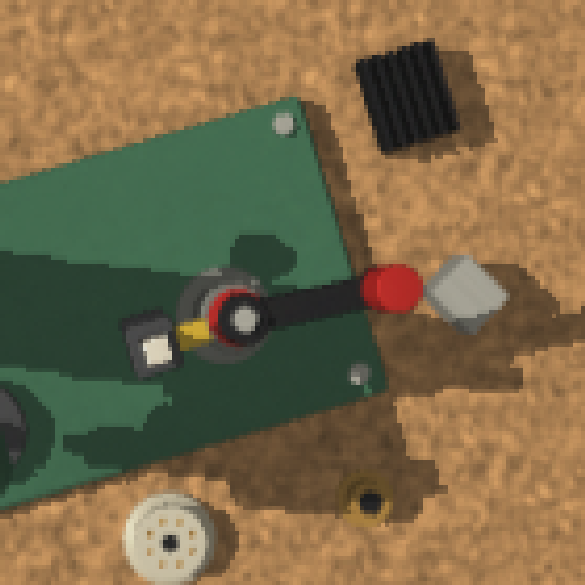

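Run:
```python
from h import *
def ray(c,u,v,z):
    a=pt(c,u,v,.3);b=pt(c,u,v,.9);t=(z-a[2])/(b[2]-a[2]);return a+t*(b-a)
for n in('side','top'):
    c=dict(np.load(f'pics/{n}0.npz')); P=cloud(c); im=c['image']
    E=c['extrinsics'];print('campos',-E[:3,:3].T@E[:3,3])
    hsv=cv2.cvtColor(im,cv2.COLOR_RGB2HSV); H,S,V=[hsv[...,i].astype(int) for i in range(3)]
    near=lambda x,y,r:np.hypot(P[...,0]-x,P[...,1]-y)<r
    red=((H<8)|(H>172))&(S>120)&(V>50); yel=(H>18)&(H<36)&(S>120)&(V>70)
    def rep(nm,m):
        p=P[m]; vv,uu=np.nonzero(m)
        if len(p): print(n,nm,len(p),'mean',p.mean(0).round(4),'med',np.median(p,0).round(4),'zq',np.percentile(p[:,2],[5,25,50,75,95]).round(4),'uv',uu.mean().round(1),vv.mean().round(1),(p[:,:2].min(0)+p[:,:2].max(0)).round(4)/2)
    rep('knobtop',red&near(.566,-.188,.03)&(P[...,2]>.204))
    rep('knob all',red&near(.566,-.188,.03)&(P[...,2]>.16))
    rep('ring',red&near(.555,-.119,.022)&(P[...,2]>.11)&(P[...,2]<.13))
    rep('hubwhite',(S<60)&(V>130)&near(.555,-.119,.012)&(P[...,2]>.155)&(P[...,2]<.18))
    rep('hubtop',near(.555,-.119,.02)&(P[...,2]>.158)&(S<90))
    rep('ptr',yel&near(.55,-.1,.03)&(P[...,2]>.14)&(P[...,2]<.2))
    rep('post',(S<60)&near(.542,-.074,.012)&(P[...,2]>.211)&(P[...,2]<.22))
    rep('relay',(S<60)&near(.565,-.256,.03)&(P[...,2]>.035))
    if n=='top':
        g=((H>60)&(H<90)&(S>90)&(P[...,2]>.012)&(P[...,2]<.028)).astype(np.uint8)
        q=P[g>0][:,:2].astype(np.float32); print(cv2.minAreaRect(q))
```

```text
campos [0.16336604 0.07115058 0.6024747 ]
side knobtop 91 mean [ 0.5664 -0.187   0.2064] med [ 0.5664 -0.1868  0.2065] zq [0.2048 0.206  0.2065 0.207  0.2075] uv 320.0 162.8 [ 0.5675  -0.18805]
side knob all 299 mean [ 0.5622 -0.1844  0.191 ] med [ 0.5604 -0.1834  0.1931] zq [0.1667 0.1787 0.1931 0.2056 0.2073] uv 318.8 171.2 [ 0.5667  -0.18785]
side ring 96 mean [ 0.5494 -0.1169  0.1223] med [ 0.5481 -0.1145  0.1224] zq [0.1199 0.1217 0.1224 0.123  0.124 ] uv 284.4 212.9 [ 0.55405 -0.11885]
side hubwhite 34 mean [ 0.5552 -0.1197  0.1658] med [ 0.5546 -0.1197  0.166 ] zq [0.1639 0.1653 0.166  0.1664 0.1672] uv 285.7 193.5 [ 0.5561 -0.1204]
side hubtop 161 mean [ 0.552  -0.1209  0.1634] med [ 0.5515 -0.12    0.1638] zq [0.1595 0.1619 0.1638 0.1649 0.1664] uv 287.0 195.5 [ 0.5538 -0.1207]
side ptr 46 mean [ 0.5484 -0.0961  0.1627] med [ 0.5485 -0.0954  0.1631] zq [0.1595 0.1624 0.1631 0.1636 0.1645] uv 274.6 200.8 [ 0.55   -0.0977]
side post 53 mean [ 0.5408 -0.0744  0.2145] med [ 0.5401 -0.0747  0.2148] zq [0.2118 0.2141 0.2148 0.2154 0.2161] uv 264.4 185.0 [ 0.54205 -0.07475]
side re
[... 794 characters left out ...]
hubtop 135 mean [ 0.5536 -0.1234  0.1642] med [ 0.5535 -0.123   0.1644] zq [0.1606 0.1629 0.1644 0.1657 0.1673] uv 269.0 215.8 [ 0.5524  -0.12345]
top ptr 45 mean [ 0.5467 -0.0958  0.1636] med [ 0.546  -0.0965  0.1635] zq [0.1619 0.1628 0.1635 0.1642 0.1663] uv 255.6 219.6 [ 0.54685 -0.09555]
top post 39 mean [ 0.5412 -0.0765  0.2152] med [ 0.5419 -0.0765  0.2153] zq [0.213  0.2141 0.2153 0.2161 0.2178] uv 247.0 223.5 [ 0.5412  -0.07665]
top relay 187 mean [ 0.5617 -0.2585  0.0424] med [ 0.5618 -0.2589  0.0425] zq [0.0393 0.0414 0.0425 0.0435 0.0453] uv 321.5 210.0 [ 0.56185 -0.25795]
((0.556289792060852, -0.052596405148506165), (0.17595237493515015, 0.28538763523101807), 15.376169204711914)
```

>>> drive_tool(
  rows=[
    [85,[0,0,40],[0,0,0]],
    [85,[0,0,80],[0,0,0]],
    [85,[0,0,120],[0,0,0]],
    [85,[0,0,160],[0,0,0]],
    [85,[15,-35,170],[0,0,-0.1]],
    [85,[30,-70,170],[0,0,-0.2]],
    [85,[45,-105,170],[0,0,-0.3]],
    [85,[60,-140,170],[0,0,-0.4]],
    [85,[75,-175,170],[0,0,-0.5]],
    [85,[90,-210,170],[0,0,-0.6]],
    [85,[105,-245,170],[0,0,-0.7]],
    [85,[120,-280,170],[0,0,-0.8]],
    [85,[135,-315,170],[0,0,-0.9]],
    [85,[150,-350,170],[0,0,-1.01]],
    [85,[165,-385,170],[0,0,-1.01]],
    [85,[180,-420,170],[0,0,-1.01]],
    [85,[195,-455,170],[0,0,-1.01]],
    [85,[210,-490,170],[0,0,-1.01]],
    [85,[222,-518,170],[0,0,-1.01]],
    [85,[230,-535,170],[0,0,-1.01]],
  ],
  newtons=60,
)

```text
time: 1.77
ee_pos: [0.4681, 0.0403, 0.401]
orientation: [[0.986, 0.168, -0.0], [0.168, -0.986, -0.001], [-0.001, 0.0, -1.0]]
contact_force: [-0.3, 0.8, -0.5]
width: 0.995
```

>>> drive_tool(
  rows=[
    [85,[15,-35,0],[0,0,0]],
    [85,[30,-70,0],[0,0,0]],
    [85,[45,-105,0],[0,0,0]],
    [85,[60,-140,0],[0,0,0]],
    [85,[75,-175,0],[0,0,0]],
    [85,[88,-205,0],[0,0,0]],
    [85,[96,-223,0],[0,0,0]],
    [85,[99.5,-231,-10],[0,0,0]],
    [85,[99.5,-231,-35],[0,0,0]],
    [85,[99.5,-231,-65],[0,0,0]],
    [85,[99.5,-231,-95],[0,0,0]],
    [85,[99.5,-231,-120],[0,0,0]],
    [85,[99.5,-231,-140],[0,0,0]],
    [85,[99.5,-231,-150],[0,0,0]],
    [85,[99.5,-231,-155],[0,0,0]],
    [85,[99.5,-231,-155],[0,0,0]],
  ],
)

```text
time: 3.1
ee_pos: [0.5667, -0.1874, 0.2457]
orientation: [[0.985, 0.17, -0.001], [0.17, -0.985, 0.001], [-0.001, -0.001, -1.0]]
contact_force: [-0.2, 0.8, 0.1]
width: 0.994
```

Run:
```python
from h import *
a=snap('side','s1.png')['image'];b=snap('top','t1.png')['image'];print(arm.state()['ee_pos'],arm.state()['time'])
f=lambda i,x,y:cv2.resize(i[y:y+150,x:x+200,::-1],(400,300))
cv2.imwrite('pics/st1.png',np.hstack([f(a,220,90),f(b,200,140)]))
```

```text
[ 0.56747464 -0.18790128  0.2473026 ] 3.2
```

View pics/st1.png

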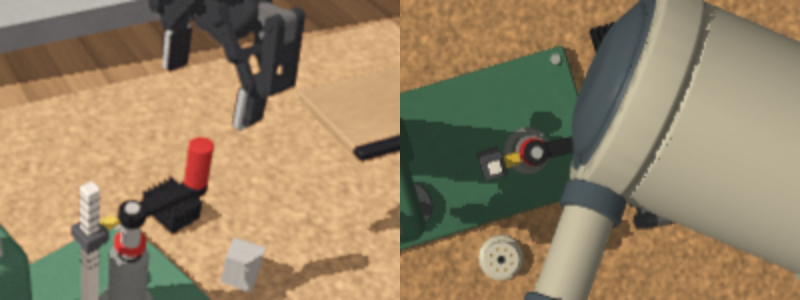

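>>> drive_tool(
  rows=[
    [85,[0,0,-15],[0,0,0]],
    [85,[0,0,-35],[0,0,0]],
    [85,[0,0,-53],[0,0,0]],
    [85,[0,0,-66],[0,0,0]],
    [85,[0,0,-73],[0,0,0]],
    [85,[0,0,-75],[0,0,0]],
    [85,[0,0,-75],[0,0,0]],
    [50,[0,0,-75],[0,0,0]],
    [40,[0,0,-75],[0,0,0]],
    [30,[0,0,-75],[0,0,0]],
    [20,[0,0,-75],[0,0,0]],
    [15,[0,0,-75],[0,0,0]],
    [10,[0,0,-75],[0,0,0]],
    [10,[0,0,-75],[0,0,0]],
    [10,[0,0,-75],[0,0,0]],
    [10,[0,0,-75],[0,0,0]],
    [10,[0,0,-75],[0,0,0]],
    [10,[0,0,-75],[0,0,0]],
  ],
  newtons=60,
)

```text
time: 4.7
ee_pos: [0.5672, -0.188, 0.1716]
orientation: [[0.985, 0.17, 0.001], [0.17, -0.985, -0.0], [0.0, 0.0, -1.0]]
contact_force: [-0.4, -1.1, 6.1]
width: 0.25
```

Run:
```python
from h import *
a=snap('side','s2.png')['image']
for i in range(4):
    s=arm.state(); print(s['ee_pos'],s['contact_force'],s['width'],s['time']); arm.read_camera('side')
f=lambda i,x,y:cv2.resize(i[y:y+150,x:x+200,::-1],(800,600))
cv2.imwrite('pics/s2z.png',f(a,220,90))
```

```text
[ 0.56719192 -0.18800404  0.17162338] [-0.38873552 -0.46546693  6.57922367] 0.2536016756870856 4.75
[ 0.5672126  -0.18800083  0.17163429] [-1.2845492  -0.85327765  6.25763072] 0.24750234777134614 4.8
[ 0.5671693  -0.18799838  0.17161722] [-0.30814143  0.04861568  5.88611634] 0.2537428019923971 4.85
[ 0.56721081 -0.18801999  0.17162921] [-0.90959417  0.23397192  6.03427915] 0.25032408997893024 4.9
```

View pics/s2z.png

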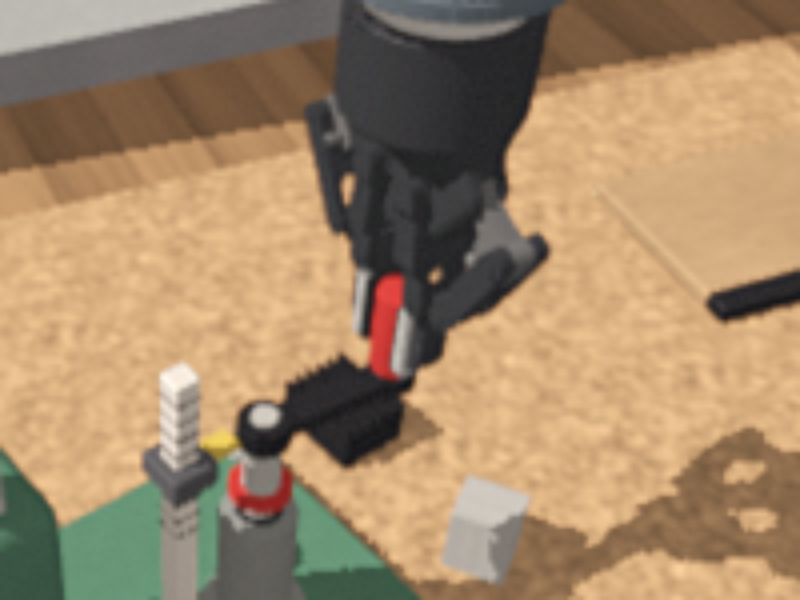

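>>> drive_tool(
  rows=[
    [10,[0,0,2],[0,0,0]],
    [10,[0,0,5],[0,0,0]],
    [10,[0,0,9],[0,0,0]],
    [10,[0,0,13],[0,0,0]],
    [10,[0,0,17],[0,0,0]],
    [10,[0,0,21],[0,0,0]],
    [10,[0,0,25],[0,0,0]],
    [10,[0,0,29],[0,0,0]],
    [10,[0,0,33],[0,0,0]],
    [10,[0,0,36],[0,0,0]],
    [10,[0,0,38],[0,0,0]],
    [10,[0,0,38],[0,0,0]],
    [10,[0,0,38],[0,0,0]],
  ],
)

```text
time: 6.03
ee_pos: [0.567, -0.1879, 0.2093]
orientation: [[0.985, 0.17, -0.0], [0.17, -0.985, 0.0], [-0.0, -0.0, -1.0]]
contact_force: [-0.3, -0.4, -4.1]
width: 0.254
```

```bash
cat > m.py <<'E'
import sys
from h import *
tag=sys.argv[1]
for n in ('side','top'):
    c=snap(n,f'{n}{tag}.png');P=cloud(c);im=c['image']
    hsv=cv2.cvtColor(im,cv2.COLOR_RGB2HSV); H,S,V=[hsv[...,i].astype(int) for i in range(3)]
    near=lambda x,y,r:np.hypot(P[...,0]-x,P[...,1]-y)<r
    red=((H<8)|(H>172))&(S>120)&(V>50); yel=(H>18)&(H<36)&(S>120)&(V>70)
    for nm,m in (('ring',red&near(.554,-.12,.022)&(P[...,2]>.11)&(P[...,2]<.19)),('hubwhite',(S<60)&(V>130)&near(.554,-.12,.012)&(P[...,2]>.15)&(P[...,2]<.25)),('ptr',yel&near(.55,-.1,.03)&(P[...,2]>.14)&(P[...,2]<.2)),('post',(S<60)&near(.542,-.074,.012)&(P[...,2]>.211)&(P[...,2]<.22))):
        p=P[m];vv,uu=np.nonzero(m)
        if len(p): print(n,nm,len(p),'med',np.median(p,0).round(4),'zq',np.percentile(p[:,2],[5,25,50,75,95]).round(4),'uv',uu.mean().round(1),vv.mean().round(1),vv.min(),vv.max())
    x,y=(220,130) if n=='side' else (210,150)
    cv2.imwrite(f'pics/{n}{tag}z.png',cv2.resize(im[y:y+120,x:x+160,::-1],(640,480),interpolation=cv2.INTER_NEAREST))
s=arm.state();print(s['ee_pos'],s['contact_force'],s['width'],s['time'])
E
python3 m.py 3
```

```text
side ring 87 med [ 0.5461 -0.1149  0.1599] zq [0.1579 0.1591 0.1599 0.1603 0.1613] uv 285.7 198.8 192 203
side hubwhite 114 med [ 0.5498 -0.116   0.179 ] zq [0.1634 0.1716 0.179  0.2026 0.2044] uv 285.4 188.0 175 198
side ptr 44 med [ 0.5477 -0.0954  0.1631] zq [0.1619 0.1626 0.1631 0.1638 0.1646] uv 274.3 200.9 198 204
side post 57 med [ 0.5399 -0.0741  0.2146] zq [0.2113 0.2136 0.2146 0.2155 0.2159] uv 264.3 185.2 181 189
top ring 38 med [ 0.5567 -0.1114  0.1601] zq [0.1581 0.1592 0.1601 0.1613 0.1632] uv 263.6 215.3 209 223
top hubwhite 27 med [ 0.554  -0.1215  0.2038] zq [0.202  0.2029 0.2038 0.2046 0.2053] uv 269.6 216.3 214 219
top ptr 45 med [ 0.5461 -0.0965  0.1634] zq [0.1616 0.1625 0.1634 0.1645 0.1658] uv 255.6 219.6 216 223
top post 40 med [ 0.5412 -0.0766  0.2155] zq [0.2134 0.2143 0.2155 0.216  0.217 ] uv 247.0 223.5 220 227
[ 0.5669422  -0.18785002  0.20915162] [-0.9787759  -0.65206914 -3.82665855] 0.251625659952969 6.1333
```

View pics/side3z.png

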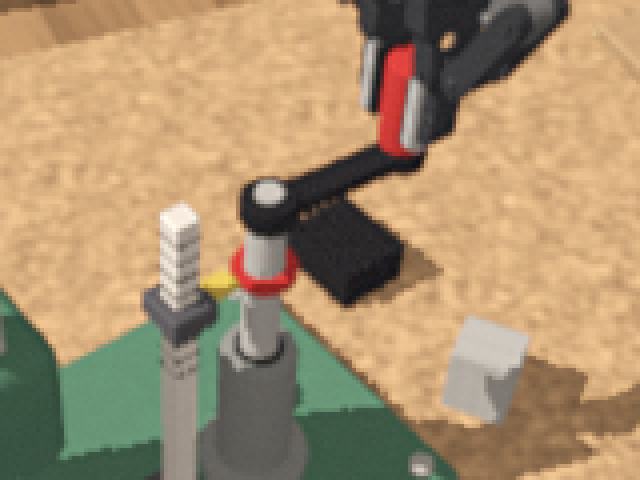

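Run:
```python
from h import *
for tag in('side0','top0','side3','top3'):
    c=dict(np.load(f'pics/{tag}.npz'));P=cloud(c);im=c['image']
    hsv=cv2.cvtColor(im,cv2.COLOR_RGB2HSV); H,S,V=[hsv[...,i].astype(int) for i in range(3)]
    r=np.hypot(P[...,0]-.554,P[...,1]+.1203)
    red=((H<8)|(H>172))&(S>120)&(V>50)&(P[...,2]>.11)&(P[...,2]<.18)
    for lo,hi in((9,11),(11,13),(13,14),(14,15),(15,16),(16,18)):
        z=P[...,2][red&(r>lo/1e3)&(r<=hi/1e3)]
        if len(z): print(tag,lo,hi,len(z),z.mean().round(4),z.min().round(4),z.max().round(4))
```

```text
side0 9 11 18 0.1228 0.1214 0.1246
side0 11 13 26 0.1226 0.1212 0.1251
side0 13 14 16 0.1216 0.1179 0.1242
side0 14 15 17 0.1222 0.12 0.1242
side0 15 16 11 0.1217 0.1199 0.1229
side0 16 18 3 0.1221 0.1217 0.1228
top0 9 11 4 0.1233 0.1213 0.1253
top0 11 13 21 0.1338 0.1208 0.164
top0 13 14 11 0.1271 0.1183 0.1654
top0 14 15 4 0.1227 0.1216 0.1234
side3 9 11 18 0.1598 0.1585 0.1613
side3 11 13 23 0.16 0.1583 0.1617
side3 13 14 16 0.1593 0.1568 0.1611
side3 14 15 13 0.1596 0.1569 0.1614
side3 15 16 10 0.1597 0.1578 0.1617
top3 9 11 3 0.1618 0.1604 0.1632
top3 11 13 15 0.1603 0.1581 0.1635
top3 13 14 13 0.1596 0.1557 0.163
top3 14 15 5 0.1599 0.1593 0.1605
top3 15 16 1 0.1603 0.1603 0.1603
```

>>> drive_tool(
  rows=[
    [10,[0,0,1],[0,0,0]],
    [10,[0,0,2.5],[0,0,0]],
    [10,[0,0,3.8],[0,0,0]],
    [10,[0,0,4.3],[0,0,0]],
    [10,[0,0,4.3],[0,0,0]],
    [10,[0,0,4.3],[0,0,0]],
    [10,[0,0,4.3],[0,0,0]],
    [10,[0,0,4.3],[0,0,0]],
    [10,[0,0,4.3],[0,0,0]],
    [10,[0,0,4.3],[0,0,0]],
  ],
)

```text
time: 6.97
ee_pos: [0.567, -0.1879, 0.2136]
orientation: [[0.985, 0.17, -0.0], [0.17, -0.985, 0.0], [-0.0, -0.0, -1.0]]
contact_force: [-2.1, 0.3, -5.0]
width: 0.253
```

```bash
python3 m.py 4
```

```text
side ring 94 med [ 0.5474 -0.1149  0.164 ] zq [0.162  0.1633 0.164  0.1646 0.1652] uv 285.6 197.0 190 201
side hubwhite 106 med [ 0.5506 -0.1159  0.1833] zq [0.1684 0.1753 0.1833 0.2071 0.208 ] uv 285.3 186.1 173 202
side ptr 44 med [ 0.5483 -0.0951  0.1633] zq [0.1619 0.1628 0.1633 0.1638 0.1646] uv 274.3 200.9 198 204
side post 50 med [ 0.5402 -0.0745  0.2148] zq [0.212  0.2141 0.2148 0.2156 0.2161] uv 264.5 184.9 181 188
top ring 40 med [ 0.5567 -0.1113  0.1647] zq [0.1631 0.1639 0.1647 0.1652 0.1663] uv 264.0 215.2 209 223
top hubwhite 26 med [ 0.5532 -0.1213  0.2083] zq [0.2066 0.2074 0.2083 0.2089 0.2099] uv 270.0 216.5 214 219
top ptr 45 med [ 0.546  -0.0965  0.1635] zq [0.162  0.1629 0.1635 0.1642 0.1658] uv 255.6 219.6 216 223
top post 40 med [ 0.5412 -0.0766  0.2152] zq [0.2132 0.2144 0.2152 0.2159 0.2175] uv 247.0 223.5 220 227
[ 0.56698262 -0.18787422  0.2135508 ] [-2.27352319 -1.2514296  -4.68229678] 0.2554575032686412 7.0667
```

View pics/side4z.png

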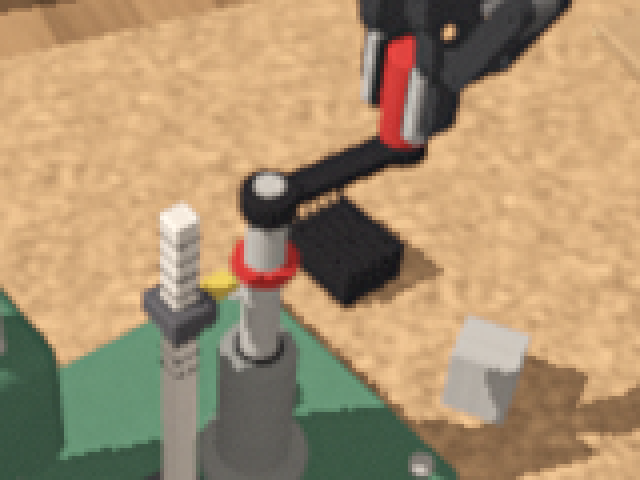

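>>> drive_tool(
  rows=[
    [10,[0,0,0],[0,0,0]],
    [10,[0,0,0],[0,0,0]],
    [10,[0,0,0],[0,0,0]],
    [10,[0,0,0],[0,0,0]],
    [10,[0,0,0],[0,0,0]],
    [10,[0,0,0],[0,0,0]],
    [10,[0,0,0],[0,0,0]],
    [10,[0,0,0],[0,0,0]],
    [10,[0,0,0],[0,0,0]],
    [10,[0,0,0],[0,0,0]],
    [10,[0,0,0],[0,0,0]],
    [10,[0,0,0],[0,0,0]],
    [10,[-1.5,-0.3,0],[0,0,0]],
    [10,[-3.5,-0.6,0],[0,0,0]],
    [10,[-6,-0.9,0],[0,0,0]],
    [10,[-9,-1.1,0],[0,0,0]],
    [10,[-12.1,-1.3,0],[0,0,0]],
    [10,[-15.1,-1.2,0],[0,0,0]],
    [10,[-18.2,-1.1,0],[0,0,0]],
    [10,[-18.2,-1.1,0],[0,0,0]],
  ],
)

```text
time: 8.73
ee_pos: [0.548, -0.1888, 0.2136]
orientation: [[0.985, 0.17, -0.001], [0.17, -0.985, 0.0], [-0.0, -0.0, -1.0]]
contact_force: [-1.9, 2.7, -4.5]
width: 0.253
```

```bash
python3 m.py 5
```

```text
side ring 94 med [ 0.5472 -0.1146  0.1641] zq [0.1623 0.1633 0.1641 0.1645 0.165 ] uv 285.6 197.0 190 201
side hubwhite 114 med [ 0.5502 -0.1159  0.1823] zq [0.1681 0.1746 0.1823 0.207  0.2081] uv 285.3 186.7 173 203
side ptr 44 med [ 0.5479 -0.0953  0.1631] zq [0.1619 0.1624 0.1631 0.1637 0.1646] uv 274.3 200.9 198 204
side post 55 med [ 0.5404 -0.0742  0.2146] zq [0.2117 0.2136 0.2146 0.2153 0.2163] uv 264.3 185.2 181 189
top ring 41 med [ 0.5557 -0.1112  0.1647] zq [0.1624 0.1639 0.1647 0.1654 0.1664] uv 264.0 215.3 209 223
top hubwhite 26 med [ 0.5532 -0.1213  0.208 ] zq [0.2062 0.2068 0.208  0.2087 0.2102] uv 270.0 216.5 214 219
top ptr 45 med [ 0.546  -0.0965  0.1638] zq [0.1623 0.1631 0.1638 0.1647 0.1666] uv 255.6 219.6 216 223
top post 40 med [ 0.5412 -0.0766  0.2157] zq [0.2138 0.2147 0.2157 0.2167 0.2174] uv 247.0 223.5 220 227
[ 0.54827863 -0.18882557  0.21352492] [-1.63161055  1.82049774 -3.73326678] 0.25398332789436473 8.8333
```

>>> drive_tool(
  rows=[
    [10,[-3,0.3,0],[0,0,0]],
    [10,[-6.1,0.7,0],[0,0,0]],
    [10,[-9.1,1.3,0],[0,0,0]],
    [10,[-12.1,1.9,0],[0,0,0]],
    [10,[-15,2.7,0],[0,0,0]],
    [10,[-17.9,3.7,0],[0,0,0]],
    [10,[-20.8,4.8,0],[0,0,0]],
    [10,[-23.6,5.9,0],[0,0,0]],
    [10,[-26.4,7.2,0],[0,0,0]],
    [10,[-29,8.6,0],[0,0,0]],
    [10,[-31.7,10.2,0],[0,0,0]],
    [10,[-34.2,11.8,0],[0,0,0]],
    [10,[-36.7,13.6,0],[0,0,0]],
    [10,[-39.1,15.5,0],[0,0,0]],
    [10,[-41.5,17.5,0],[0,0,0]],
    [10,[-43.7,19.5,0],[0,0,0]],
    [10,[-45.9,21.7,0],[0,0,0]],
    [10,[-47.9,24,0],[0,0,0]],
    [10,[-47.9,24,0],[0,0,0]],
  ],
)

```text
time: 10.42
ee_pos: [0.5011, -0.1647, 0.2139]
orientation: [[0.985, 0.17, 0.001], [0.17, -0.985, -0.0], [0.001, 0.0, -1.0]]
contact_force: [3.8, 6.2, -6.1]
width: 0.259
```

```bash
python3 m.py 6
```

```text
side ring 94 med [ 0.5468 -0.1143  0.1645] zq [0.1622 0.164  0.1645 0.165  0.1658] uv 285.7 196.9 190 201
side hubwhite 97 med [ 0.5507 -0.1156  0.1835] zq [0.1694 0.1751 0.1835 0.2075 0.2088] uv 285.1 185.7 173 196
side ptr 45 med [ 0.5484 -0.0955  0.1631] zq [0.1611 0.1624 0.1631 0.1637 0.1641] uv 274.4 200.9 198 204
side post 55 med [ 0.5399 -0.0739  0.2147] zq [0.2117 0.2135 0.2147 0.2152 0.2158] uv 264.3 185.1 181 189
top ring 42 med [ 0.5567 -0.1113  0.1653] zq [0.1625 0.164  0.1653 0.1663 0.1683] uv 264.2 215.2 209 223
top hubwhite 27 med [ 0.5541 -0.1211  0.2082] zq [0.2056 0.2073 0.2082 0.21   0.2104] uv 269.9 216.5 214 219
top ptr 45 med [ 0.5461 -0.0965  0.1634] zq [0.1615 0.1627 0.1634 0.1641 0.1655] uv 255.6 219.6 216 223
top post 38 med [ 0.5404 -0.0766  0.2155] zq [0.2142 0.2149 0.2155 0.2165 0.2172] uv 247.1 223.6 220 227
[ 0.50104981 -0.16472451  0.21385042] [ 4.62279635  6.22199165 -4.02531616] 0.25086990961453315 10.5167
```

View pics/side6z.png

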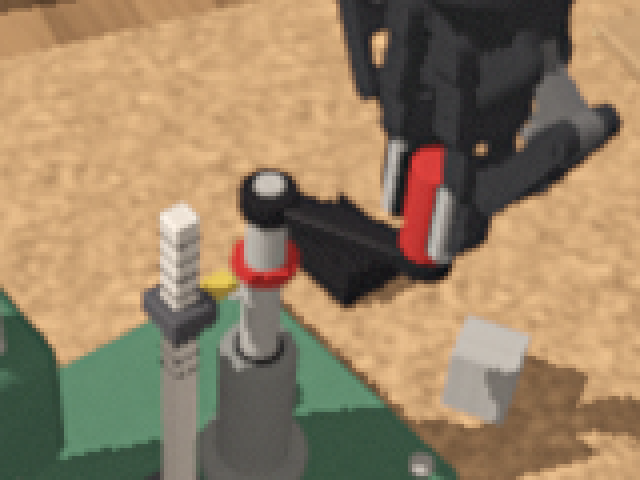

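View pics/top6z.png

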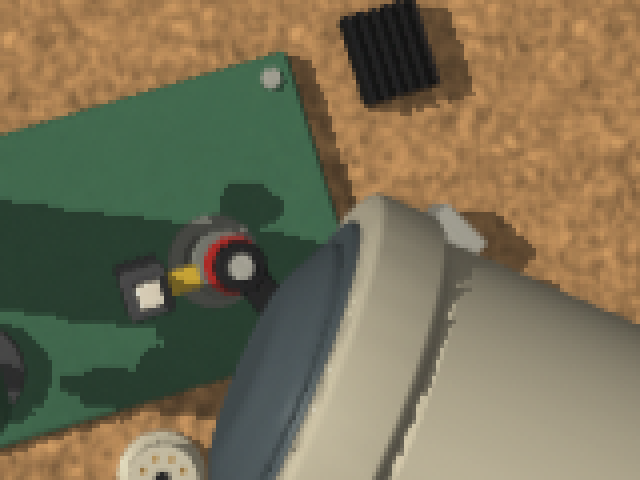

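>>> drive_tool(
  rows=[
    [10,[-1.7,2.5,-0.1],[0,0,0]],
    [10,[-3.3,5.2,-0.2],[0,0,0]],
    [10,[-5,7.7,-0.3],[0,0,0]],
    [10,[-6.6,10.2,-0.3],[0,0,0]],
    [10,[-8.1,12.8,-0.3],[0,0,0]],
    [10,[-9.5,15.5,-0.3],[0,0,0]],
    [10,[-10.7,18.2,-0.3],[0,0,0]],
    [10,[-11.9,21,-0.3],[0,0,0]],
    [10,[-12.4,22.5,-0.3],[0,0,0]],
    [10,[-12.9,23.9,-0.3],[0,0,0]],
    [10,[-12.9,23.9,-0.3],[0,0,0]],
    [10,[-12.9,23.9,-0.3],[0,0,0]],
  ],
)

```text
time: 11.52
ee_pos: [0.4878, -0.1408, 0.2132]
orientation: [[0.985, 0.17, -0.0], [0.17, -0.985, 0.001], [-0.0, -0.001, -1.0]]
contact_force: [0.9, 1.8, -4.5]
width: 0.252
```

```bash
python3 m.py 7
```

```text
side ring 92 med [ 0.5468 -0.1148  0.1637] zq [0.1623 0.1632 0.1637 0.1643 0.1651] uv 285.6 197.2 190 201
side hubwhite 94 med [ 0.551  -0.1152  0.1829] zq [0.1676 0.1742 0.1829 0.2065 0.2077] uv 285.0 186.4 173 202
side ptr 44 med [ 0.5484 -0.0956  0.1631] zq [0.1616 0.1627 0.1631 0.1637 0.1644] uv 274.3 200.9 198 204
side post 54 med [ 0.5399 -0.0746  0.2146] zq [0.2114 0.2136 0.2146 0.2152 0.2158] uv 264.6 185.3 181 189
top ring 39 med [ 0.5577 -0.1113  0.164 ] zq [0.1615 0.1633 0.164  0.1649 0.1661] uv 263.9 215.0 209 223
top hubwhite 27 med [ 0.554  -0.1213  0.2077] zq [0.206  0.2071 0.2077 0.2087 0.2098] uv 269.9 216.5 214 219
top ptr 45 med [ 0.546  -0.0965  0.1632] zq [0.162  0.1626 0.1632 0.1646 0.1655] uv 255.6 219.6 216 223
top post 39 med [ 0.5404 -0.0766  0.2156] zq [0.2135 0.2146 0.2156 0.2167 0.218 ] uv 247.0 223.5 220 227
[ 0.48783877 -0.14086004  0.21315603] [ 0.86230101  1.79967806 -4.52580528] 0.25417516441392657 11.6167
```

>>> drive_tool(
  rows=[
    [10,[-0.3,1.2,0.2],[0,0,0]],
    [10,[-0.6,2.4,0.3],[0,0,0]],
    [10,[-0.7,3,0.3],[0,0,0]],
    [10,[-0.7,3,0.3],[0,0,0]],
  ],
)

```text
time: 11.95
ee_pos: [0.4871, -0.138, 0.2135]
orientation: [[0.985, 0.17, -0.0], [0.17, -0.985, -0.0], [-0.0, -0.0, -1.0]]
contact_force: [-2.6, -1.8, -6.2]
width: 0.249
```

>>> drive_tool(
  rows=[
    [10,[-0.2,0.7,0],[0,0,0]],
    [10,[-0.2,1.2,0],[0,0,0]],
    [10,[-0.2,1.2,0],[0,0,0]],
    [10,[-0.2,1.2,0],[0,0,0]],
  ],
)

```text
time: 12.28
ee_pos: [0.487, -0.1373, 0.2136]
orientation: [[0.985, 0.17, -0.0], [0.17, -0.985, -0.001], [-0.0, 0.001, -1.0]]
contact_force: [-2.8, -6.7, -6.8]
width: 0.25
```

>>> drive_tool(
  rows=[
    [10,[0.1,0.6,0],[0,0,0]],
    [10,[0.1,1,0],[0,0,0]],
    [10,[0.1,1,0],[0,0,0]],
    [10,[0.1,1,0],[0,0,0]],
    [10,[0.1,1,0],[0,0,0]],
    [10,[0.1,1,0],[0,0,0]],
  ],
)

```text
time: 12.78
ee_pos: [0.487, -0.137, 0.2136]
orientation: [[0.985, 0.17, -0.0], [0.17, -0.985, -0.002], [-0.001, 0.002, -1.0]]
contact_force: [-4.9, -12.4, -5.1]
width: 0.253
```

```bash
python3 m.py 8
```

```text
side ring 93 med [ 0.5472 -0.1145  0.1641] zq [0.1616 0.1633 0.1641 0.1646 0.165 ] uv 285.5 197.1 190 201
side hubwhite 90 med [ 0.551  -0.1152  0.1832] zq [0.1688 0.1756 0.1832 0.2072 0.2082] uv 285.0 185.7 173 196
side ptr 43 med [ 0.5477 -0.0957  0.1631] zq [0.1619 0.1626 0.1631 0.1636 0.1645] uv 274.4 200.8 198 204
side post 54 med [ 0.541  -0.0744  0.2147] zq [0.2117 0.214  0.2147 0.2151 0.2159] uv 264.4 185.1 181 189
top ring 35 med [ 0.5578 -0.1111  0.1647] zq [0.1621 0.164  0.1647 0.1657 0.1667] uv 263.6 214.2 209 222
top hubwhite 11 med [ 0.5561 -0.1193  0.2086] zq [0.207  0.2082 0.2086 0.2089 0.2097] uv 268.8 215.5 214 218
top ptr 45 med [ 0.5461 -0.0965  0.1636] zq [0.1612 0.1625 0.1636 0.1643 0.1655] uv 255.6 219.6 216 223
top post 40 med [ 0.5412 -0.0766  0.2156] zq [0.2127 0.2147 0.2156 0.2164 0.218 ] uv 247.0 223.5 220 227
[ 0.4869403  -0.13702082  0.21362441] [ -4.04998535 -13.00209559  -5.70139463] 0.2531915744674175 12.8833
```

View pics/side8z.png

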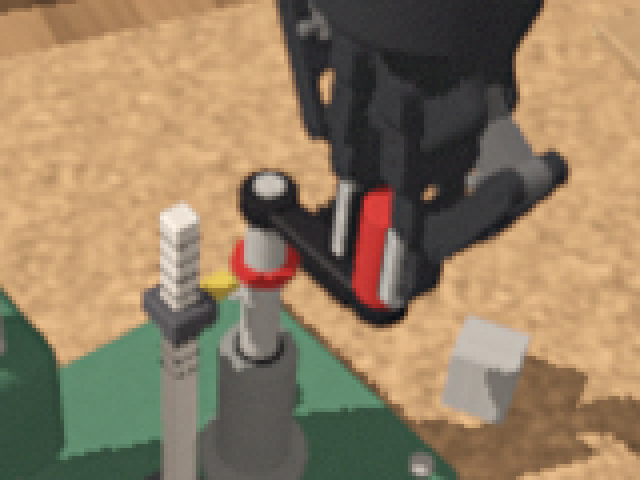

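View pics/top8z.png

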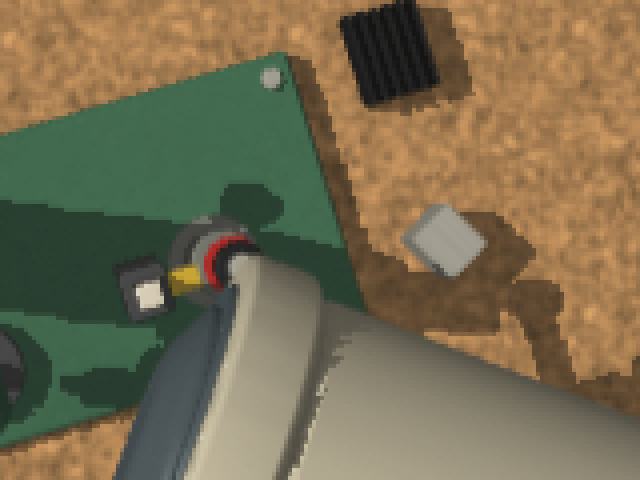

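```bash
python3 -c "
from bench import arm
s=arm.state();print(s['ee_pos'],s['contact_force'],s['width'],s['time']);print(arm.hand_in())"
```

```text
[ 0.4869403  -0.13702082  0.21362441] [ -4.04998535 -13.00209559  -5.70139463] 0.2531915744674175 12.8833
the job is handed in; nothing more can be done
None
```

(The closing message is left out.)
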